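Put the dried cutlery away in its trays

TASK

Put the five washed pieces of cutlery away: each fork, spoon and knife goes into the tray whose floor shows the outline of its kind. Lay every piece right way up, lengthways and flat on the floor of its tray, side by side and never on top of another (the head may point either way); leave the mug and the jar where they stand.

Things in the scene. Friction and masses are not known exactly. Their poses are not given: they have to be found in the camera images.
- fork_1: Table fork, 170 mm long, flat underside. Black plastic handle 105 x 15 mm, 11 mm high, thin steel neck, steel head 26 mm wide with 3 tines, 5 mm high (two alike). Origin: middle of its length, on the underside (about the mass centre); the handle runs from x = -85 to +20 mm, grip at x = 0. x: handle to head, z: up. 40-85 g. Neighbours lie 34 mm or more from its middle: open part way.
- spoon_1: Table spoon, 170 mm long, flat underside. Black plastic handle 105 x 15 mm, 11 mm high, thin steel neck, steel oval bowl 33 mm wide, 7 mm high (two alike). Origin: middle of its length, on the underside (about the mass centre); the handle runs from x = -85 to +20 mm, grip at x = 0. x: handle to head, z: up. 40-85 g. Neighbours lie 34 mm or more from its middle: open part way.
- knife: Table knife, 170 mm long, flat underside. Black plastic handle 105 x 15 mm, 11 mm high, thin steel neck, blunt steel blade 18 mm wide, 4 mm high. Origin: middle of its length, on the underside (about the mass centre); the handle runs from x = -85 to +20 mm, grip at x = 0. x: handle to head, z: up. 40-85 g. Neighbours lie 34 mm or more from its middle: open part way.
- fork_2: Table fork, 170 mm long, flat underside. Black plastic handle 105 x 15 mm, 11 mm high, thin steel neck, steel head 26 mm wide with 3 tines, 5 mm high (two alike). Origin: middle of its length, on the underside (about the mass centre); the handle runs from x = -85 to +20 mm, grip at x = 0. x: handle to head, z: up. 40-85 g. Neighbours lie 34 mm or more from its middle: open part way.
- spoon_2: Table spoon, 170 mm long, flat underside. Black plastic handle 105 x 15 mm, 11 mm high, thin steel neck, steel oval bowl 33 mm wide, 7 mm high (two alike). Origin: middle of its length, on the underside (about the mass centre); the handle runs from x = -85 to +20 mm, grip at x = 0. x: handle to head, z: up. 40-85 g. Neighbours lie 34 mm or more from its middle: open part way.
- fork_tray: White plastic tray, fixed, with the grey flat outline of a fork (three tines) marked on its floor. 212 mm long (x) by 122 mm wide (y), walls 3 mm thick and 22 mm high, inside 206 x 116 mm, floor 4 mm above the origin. Origin: centre of the underside, z up. Two pieces fit side by side, each 25 mm off the middle line.
- spoon_tray: White plastic tray, fixed, with the grey flat outline of a spoon (oval bowl) marked on its floor. 212 mm long (x) by 122 mm wide (y), walls 3 mm thick and 22 mm high, inside 206 x 116 mm, floor 4 mm above the origin. Origin: centre of the underside, z up. Two pieces fit side by side, each 25 mm off the middle line.
- knife_tray: White plastic tray, fixed, with the grey flat outline of a knife (plain narrow blade) marked on its floor. 212 mm long (x) by 122 mm wide (y), walls 3 mm thick and 22 mm high, inside 206 x 116 mm, floor 4 mm above the origin. Origin: centre of the underside, z up. Two pieces fit side by side, each 25 mm off the middle line.
- mug: Bystander: loose white mug, 80 mm across, 85 mm high, handle on its +y side; origin at the centre of its underside.
- jar: Bystander: loose closed amber glass jar with a steel lid, 70 mm across, 105 mm high; origin at the centre of its underside.

How it is judged:
By the outcome, as a careful person would: the job done as asked, in the order asked, and still so for the second after the job is handed in, with the robot touching nothing.
It also fails if it takes over 139 s, if anything falls off the work surface, if the arm or the gripper's body presses on something with over 40 N, if the wrist force passes 120 N, or if a joint passes its speed limit or range.

ROBOT

A 6-joint arm with a two-finger parallel gripper is mounted at the origin on the work surface. World frame = base frame: x ahead of the robot, y to its left, z up, the work surface at z = 0. Lengths are in m, angles in rad, forces in N, time in s.
With the tool pointing down it reaches from about 0.3 to 0.85 m from the base axis. Payload 4.2 kg.
Tool frame: the origin (TCP) lies midway between the tips of the shut fingers; the grasp point (between the pads) lies 19 mm behind it (bot.grip_point_offset is the distance from the TCP to the grasp point, in m); x points along the fingers, z is the direction in which the jaws open and shut, and the axes are right-handed (so a half turn about x gives the same grasp; the last joint's range is limited). The gripper opens to 91 mm and grips with 3 to 60 N. Pads are 32 mm wide; open, the fingers measure 118 mm over their backs; the gripper's body (76 mm by 178 mm) begins 60 mm behind the grasp point.
Start: joints at [1.309, 0.32, 1.565, -0, 1.257, -0.02], TCP at [0.138, 0.558, 0.175] pointing down, gripper open.
Joint ranges: [-3.11, 3.11], [-0.84, 2.01], [0.21, 2.61], [-1.34, 4.49], [0.05, 2.63], [-2.56, 2.56]. Speed limits (rad/s): [2.57, 2.57, 3.14, 3.14, 3.14, 3.14].

INTERFACE

Orientations are given as a unit quaternion [w, x, y, z].
In Python, from bench import bot, hand, solver, monitor, imaging, order gives the robot as it stands. Calls block until the motion is done:
- bot.movep(position, orientation): joint-space move of the TCP to a pose.
- bot.move_linear(position, frame=None, rate=0.15): straight line of the TCP; frame=None keeps the orientation; rate is the mean speed in m/s.
- bot.move_joints(angles): joint-space move.
- hand.gripper_to(opening): finger opening in m; the grip force is fixed at half the most; returns when the fingers have stopped.
- bot.pause(seconds).
- solver.inverse_kinematics(position, orientation): joint angles nearest the present ones, or None.
- monitor.get_obs(): the state.
- imaging.camera(name): name is "scene" or "top"; returns a dict with "frame" (420x560x3 uint8, blue, green, red), "fovy" (degrees; the focal length in pixels is half the picture's height over the tangent of half this angle, whatever the lens; pixels are square), "cx", "cy" (the principal point, pixels), "k1" (the pictures are not rectified: a ray, as slopes to the right and down, at radius r is drawn at 1 + k1 r^2 times it, then the intrinsics apply), "R" (3x3) and "t" (3): a world point X has camera coordinates R X + t. Camera axes: x right, y down, z forward; pixel columns grow to the right and rows downward; lengths in m; the calibration is good to about 2 mm. A picture is of the moment at which its call begins. There is no depth.
A pose or a line that the arm cannot do raises bot.PlanningError and nothing moves.
- order.hand_in(): hands the job in, once; it reports no verdict.
The state is a dict: "time_s": time; "joint_positions": joint angles; "joint_velocities": joint speeds; "effort": joint torques, N m; "tcp_pos": TCP position; "orientation": TCP orientation; "wrist_force": force on the tool from outside, world axes, zero at the start; "torque": the same for the moment, N m; "width": finger opening in m.
Only numpy, scipy, OpenCV 4.12 (cv2) and the standard library are available. Lean on these libraries where they do the work, as an engineer would, in place of code of your own. Each camera call takes 0.05 s, during which the arm holds its last target. There are 200 camera calls.

## Working session

There is one attempt and no reset: what is moved stays moved. The work goes in short steps, each a Python script; the robot and the scene stay as the last script left them, time stands still between calls to the robot, and variables do not carry over. Pictures are saved under pics/ and viewed, about 12 in all and at most 16, crops included, and the job is handed in when it is done.

```bash
mkdir -p pics; python3 - <<'E'
from bench import bot, hand, solver, monitor, imaging, order
import cv2,numpy as np
for n in ("top","scene"):
    c=imaging.camera(n); cv2.imwrite(f"pics/{n}0.png",cv2.resize(c["frame"],None,fx=1.42,fy=1.42,interpolation=cv2.INTER_CUBIC) )
    print(n,{k:np.round(v,4).tolist() for k,v in c.items() if k!="frame"})
o=monitor.get_obs();print(o["time_s"],o["tcp_pos"],o["orientation"],o["width"])
E
```

```text
top {'fovy': 51.5846, 'cx': 275.4214, 'cy': 199.7133, 'k1': -0.1298, 'R': [[-0.0234, -0.9997, 0.0066], [-0.9963, 0.0228, -0.0831], [0.083, -0.0085, -0.9965]], 't': [0.0913, 0.4246, 1.3858]}
scene {'fovy': 55.86, 'cx': 279.7431, 'cy': 213.646, 'k1': -0.0159, 'R': [[-0.2351, 0.9718, 0.0161], [0.5462, 0.1458, -0.8249], [-0.804, -0.1851, -0.5651]], 't': [0.0359, -0.2162, 1.3728]}
0.1 [0.13756357 0.55778498 0.17430325] [ 0.55621297 -0.43637735  0.5571057   0.4357008 ] 0.09160546788959203
```

View pics/top0.png

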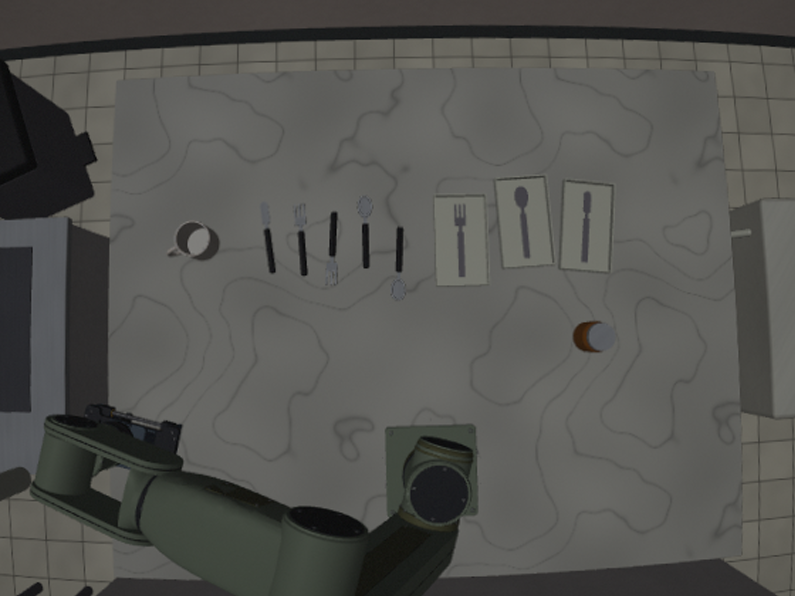

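View pics/scene0.png

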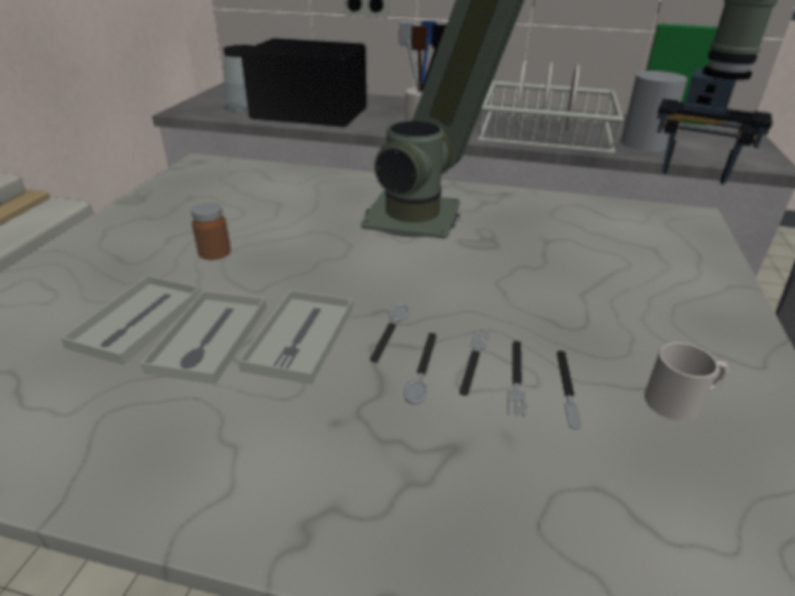

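```bash
cat > h.py <<'E'
from bench import bot, hand, solver, monitor, imaging, order
import cv2,numpy as np
from scipy.spatial.transform import Rotation as Ro
def ortho(name,x0,x1,y0,y1,z,s):
    """picture of plane z: column grows with -y, row with -x, s px per m"""
    c=imaging.camera(name); f=210/np.tan(np.radians(c["fovy"]/2))
    U,V=np.meshgrid(np.arange(int((y1-y0)*s)),np.arange(int((x1-x0)*s)))
    P=np.stack([x1-V/s,y1-U/s,np.full(U.shape,z)],-1)@np.array(c["R"]).T+np.array(c["t"])
    a,b=P[...,0]/P[...,2],P[...,1]/P[...,2]; d=1+c["k1"]*(a*a+b*b)
    return cv2.remap(c["frame"],(f*a*d+c["cx"]).astype(np.float32),(f*b*d+c["cy"]).astype(np.float32),cv2.INTER_CUBIC)
def blobs(mask,x1,y1,s,amin):
    n,l=cv2.connectedComponents(mask.astype(np.uint8)); r=[]
    for i in range(1,n):
        p=np.argwhere(l==i)[:,::-1].astype(np.float32)
        if len(p)/s/s<amin: continue
        (u,v),(w,h),_=q=cv2.minAreaRect(p); B=cv2.boxPoints(q)
        e=max([B[1]-B[0],B[2]-B[1]],key=np.linalg.norm)
        X=np.array([-e[1],-e[0]]); 
        if X[0]<0:X=-X
        r.append((x1-v/s,y1-u/s,np.arctan2(X[1],X[0]),max(w,h)/s,min(w,h)/s))
    return sorted(r,key=lambda q:-q[1])
E
python3 - <<'E'
from h import *
s=2000
A=ortho("top",.38,.68,.05,.38,.011,s); B=ortho("top",.38,.68,-.37,.03,.022,s)
g=A.max(2); h=cv2.cvtColor(B,cv2.COLOR_BGR2HSV)
print("handles");[print(np.round(q,4)) for q in blobs(g<45,.68,.38,s,.0004)]
print(np.percentile(B.max(2),[5,50,80,95]))
m=cv2.morphologyEx((B.min(2)>128).astype(np.uint8),cv2.MORPH_CLOSE,np.ones((31,31)))
for z in [0]: print("trays");[print(np.round(q,4)) for q in blobs(m,.68,.03,s,.005)]
cv2.imwrite("pics/A.png",A);cv2.imwrite("pics/B.png",B)
E
```

```text
handles
[0.5107 0.3603 0.1297 0.1032 0.0133]
[0.503  0.2841 0.0651 0.1024 0.0139]
[ 0.5457  0.2135 -0.0568  0.1022  0.0149]
[0.5168 0.139  0.     0.1025 0.014 ]
[ 0.5069  0.0617 -0.045   0.1031  0.0144]
[ 78. 102. 116. 117.]
trays
```

View pics/A.png

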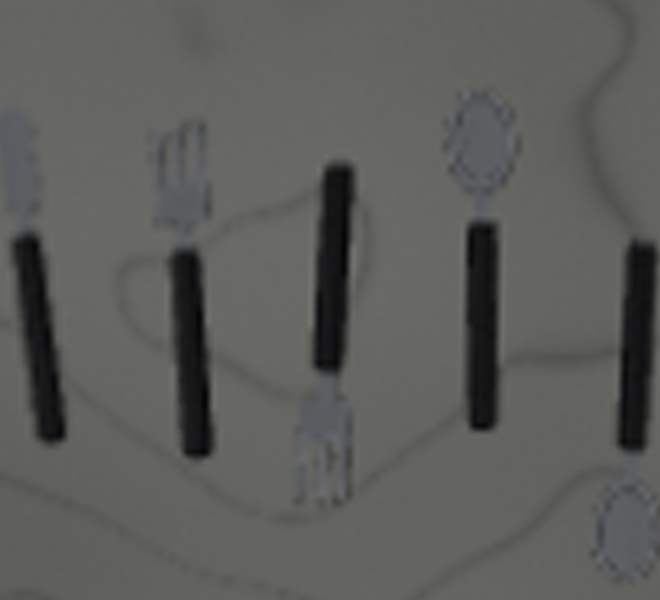

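View pics/B.png

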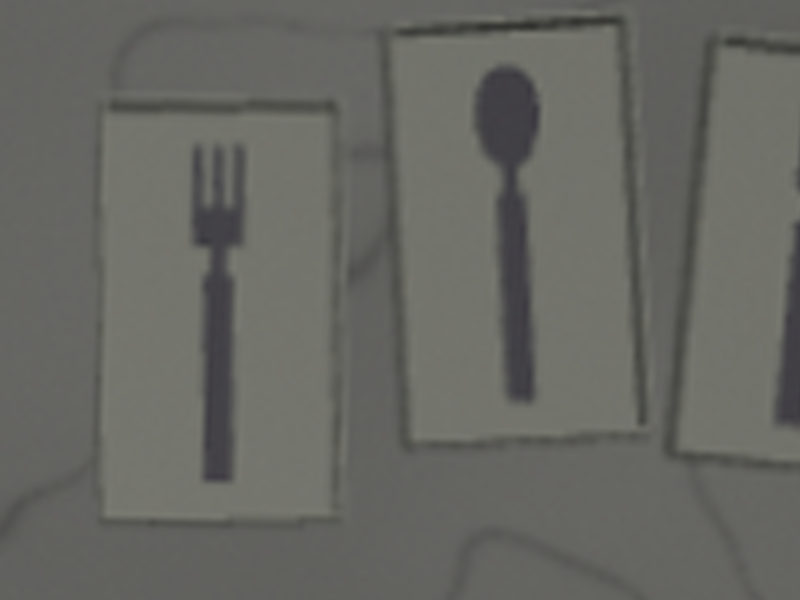

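```bash
cat >> h.py <<'E'
def quat(a):
    z=np.array([-np.sin(a),np.cos(a),0]);x=np.array([0,0,-1.]);y=np.cross(z,x)
    return Ro.from_matrix(np.c_[x,y,z]).as_quat(scalar_first=True)
def best(p,a):
    qs=[quat(a),quat(a+np.pi)]; J=[solver.inverse_kinematics(p,q) for q in qs]
    i=min((k for k in (0,1) if J[k] is not None),key=lambda k:abs(J[k][5])); return qs[i],J[i]
E
python3 - <<'E'
from h import *
s=2000;x1,y1=.68,.03
F=ortho("top",.38,.68,-.40,.03,.004,s);W=ortho("top",.38,.68,-.40,.03,.022,s)
m=F.astype(int).max(2); mk=((m<88)&(m>55)).astype(np.uint8);
n,l=cv2.connectedComponents(mk)
for i in range(1,n):
    p=np.argwhere(l==i).astype(float)
    if len(p)/s/s<.0015: continue
    c=p.mean(0); w,v=np.linalg.eigh(np.cov(p.T)); e=v[:,1]*-np.sign(v[0,1]); t=(p-c)@e
    mid=c+e*(t.max()+t.min())/2; print("outline",np.round([x1-mid[0]/s,y1-mid[1]/s,np.arctan2(-e[1],-e[0]),np.ptp(t)/s],4), len(p))
# greenish-white tray area incl. outline, by colour: bright
b=cv2.morphologyEx((W.min(2)>99).astype(np.uint8),cv2.MORPH_OPEN,np.ones((9,9)))
b=cv2.morphologyEx(b,cv2.MORPH_CLOSE,np.ones((15,15)))
for q in blobs(b,x1,y1,s,.008): print("tray",np.round(q,4))
for n,y,x,a in [("k",.36,.5107,.13),("s",.06,.507,-.045),("kt",-.34,.5,0)]: print(n,[None if j is None else np.round(j,2) for j in (solver.inverse_kinematics([x,y,.12],quat(a)),solver.inverse_kinematics([x,y,.12],quat(a+np.pi)))])
E
```

```text
outline [ 0.5578 -0.3347 -0.0801  0.2193] 8139
outline [ 0.5662 -0.2305  0.0494  0.17  ] 11685
outline [ 0.5535 -0.3791 -0.1032  0.1692] 10094
outline [ 5.257e-01 -8.110e-02 -2.000e-04  1.685e-01] 9790
tray [ 0.5219 -0.0815 -0.0189  0.2027  0.1243]
tray [ 0.5624 -0.2269  0.0526  0.2021  0.112 ]
tray [ 0.5511 -0.3641 -0.0981  0.2012  0.0908]
k [array([ 0.6 ,  0.43,  1.53, -0.  ,  1.18, -1.11]), array([ 0.6 ,  0.43,  1.53, -0.  ,  1.18,  2.04])]
s [array([ 0.1 ,  0.26,  1.79, -0.  ,  1.08, -1.43]), array([ 0.1 ,  0.26,  1.79, -0.  ,  1.08,  1.71])]
kt [array([-0.62,  0.4 ,  1.58, -0.  ,  1.16, -2.19]), array([-0.62,  0.4 ,  1.58, -0.  ,  1.16,  0.95])]
```

```bash
cat >> h.py <<'E'
H={"knife":(.5107,.3603,.1297,1),"fork_a":(.5030,.2841,.0651,1),"fork_b":(.5457,.2135,-.0568,-1),
   "spoon_a":(.5168,.1390,0.,1),"spoon_b":(.5069,.0617,-.045,-1)}   # handle middle, angle, head towards +-x
T={"knife":(.5535,-.3791,-.103),"fork":(.5257,-.0811,0.),"spoon":(.5662,-.2305,.0494)}
UP=.11
def put(name,kind,off):
    x,y,a,d=H[name]; px,py=x+d*.0325*np.cos(a),y+d*.0325*np.sin(a)
    tx,ty,ta=T[kind]; gx,gy=tx-off*np.sin(ta),ty+off*np.cos(ta)
    fz=lambda: np.round(monitor.get_obs()["wrist_force"],1)
    bot.movep([px,py,UP],quat(a)); hand.gripper_to(.045)
    bot.move_linear([px,py,.003],rate=.12); f1=fz()
    hand.gripper_to(0.0); w=monitor.get_obs()["width"]
    bot.move_linear([px,py,UP],rate=.2); f2=fz(); w2=monitor.get_obs()["width"]
    if w2<.008: print("missed",name,w,w2); return False
    bot.movep([gx,gy,UP],quat(ta)); bot.move_linear([gx,gy,.03],rate=.2)
    bot.move_linear([gx,gy,.008],rate=.04); f3=fz()
    hand.gripper_to(.032); bot.move_linear([gx,gy,UP],rate=.2)
    print(name,"w",round(w,4),round(w2,4),"F",f1,f2,f3,"t",round(monitor.get_obs()["time_s"],1)); return True
E
python3 - <<'E'
from h import *
put("knife","knife",0)
cv2.imwrite("pics/s1.png",cv2.resize(imaging.camera("scene")["frame"],(800,600)))
E
```

```text
missed knife 0.0005703934924980596 0.00015665688898758122
```

View pics/s1.png

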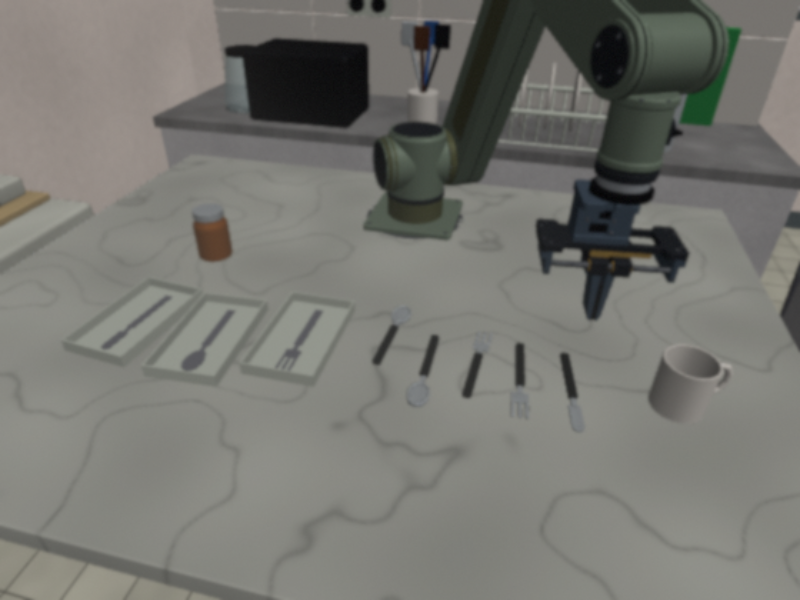

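```bash
cat >> h.py <<'E'
def proj(name,X,c=None):
    c=c or imaging.camera(name); f=210/np.tan(np.radians(c["fovy"]/2))
    p=np.array(c["R"])@np.array(X)+np.array(c["t"]); a,b=p[:2]/p[2]; d=1+c["k1"]*(a*a+b*b)
    return np.array([f*a*d+c["cx"],f*b*d+c["cy"]])
E
python3 - <<'E'
from h import *
o=monitor.get_obs(); print(o["time_s"],o["tcp_pos"],o["joint_positions"],o["wrist_force"])
for n in("scene","top"):
  c=imaging.camera(n)
  x,y,a,d=H["knife"]
  print(n,"tcp",proj(n,o["tcp_pos"],c)*1.4286,"knife mid",proj(n,[x+.0325*np.cos(a),y+.0325*np.sin(a),.01],c)*1.4286, "handle end",proj(n,[x-.0525*np.cos(a),y-.0525*np.sin(a),.01],c)*1.4286)
  if n=="top":
    im=c["frame"]; u,v=proj(n,[.5,.3,.01],c).astype(int); u=max(u,100);v=max(v,75)
    cv2.imwrite("pics/t1.png",cv2.resize(im[v-75:v+75,u-100:u+100],None,fx=4,fy=4)); print("crop",u-100,v-75)
E
```

```text
5.3667 [0.54183013 0.36378566 0.10822708] [ 5.73643287e-01  4.87148559e-01  1.46999094e+00  1.53926073e-05
  1.18784692e+00 -1.12680181e+00] [-0.54534443  0.47445394  0.35354762]
scene tcp [583.90562126 335.62497712] knife mid [571.51137741 387.1841418 ] handle end [564.23893716 352.22515434]
top tcp [260.64214464 231.18269271] knife mid [269.0905329  237.95884194] handle end [274.01495708 274.33102765]
crop 107 104
```

View pics/t1.png

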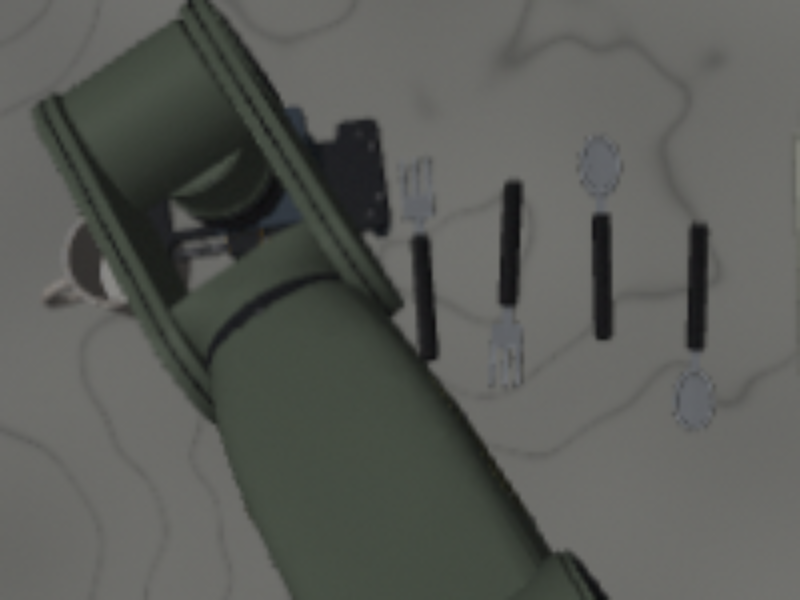

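```bash
python3 - <<'E'
from h import *
hand.gripper_to(.045)
o=monitor.get_obs(); c=imaging.camera("scene"); im=c["frame"]
print(o["tcp_pos"],o["width"])
R=Ro.from_quat(o["orientation"],scalar_first=True).as_matrix(); print(np.round(R,3))
for X in [(0,0,.0),(.09,0,0),(0,.09,0)]: print("base",X,proj("scene",X,c)*1.4286,proj("top",X)*1.42)
print("start tcp",proj("scene",[.13756,.55778,.1743],c)*1.42,proj("top",[.13756,.55778,.1743])*1.42)
u0,v0=360,130; k=4
big=cv2.resize(im[v0:v0+150,u0:u0+200],None,fx=k,fy=k,interpolation=cv2.INTER_CUBIC)
for s in(-.0225,0,.0225):
    for h in (0,.05):
        p=(proj("scene",o["tcp_pos"]+s*R[:,2]-h*R[:,0],c)-[u0,v0]+.5)*k
        cv2.drawMarker(big,tuple(int(q) for q in p),(0,0,255) if h==0 else (0,255,0),0,12,1)
cv2.imwrite("pics/c1.png",big)
E
```

```text
[0.54292611 0.36450186 0.11003632] 0.04491700231826073
[[ 0.    -0.992 -0.129]
 [ 0.    -0.129  0.992]
 [-1.    -0.     0.   ]]
base (0, 0, 0.0) [414.42549727 216.13331172] [431.22069895 470.26233689]
base (0.09, 0, 0) [406.04593873 232.54902702] [430.27039116 430.75597673]
base (0, 0.09, 0) [451.08494942 220.52037255] [391.66902053 471.34995053]
start tcp [686.7145075  195.96753407] [160.17757438 424.49077797]
```

View pics/c1.png

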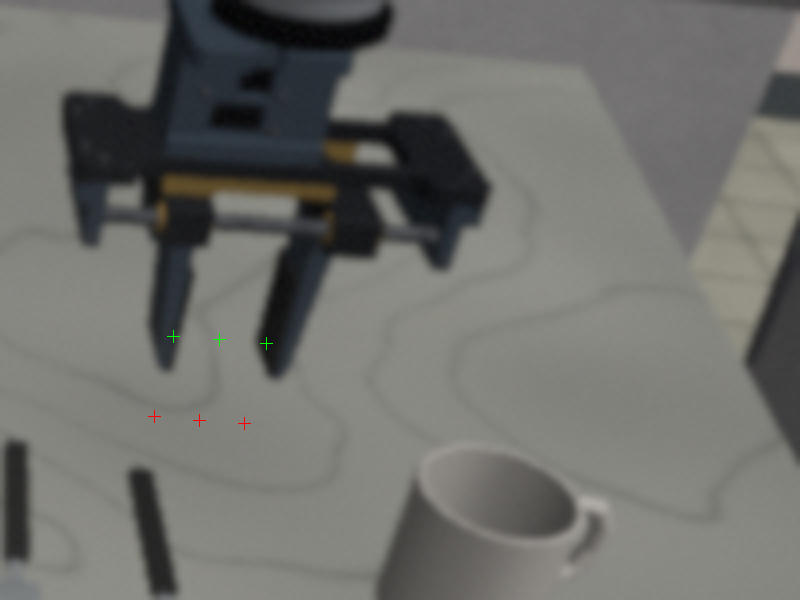

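```bash
python3 - <<'E'
from h import *
q=quat(0.); hand.gripper_to(.0)
bot.movep([.37,.2,.08],q); bot.move_linear([.37,.2,.01],rate=.15)
g=lambda: np.array(monitor.get_obs()["wrist_force"])
f0=g(); z=.01
while z>-.06:
    z-=.0015; bot.move_linear([.37,.2,z],rate=.05); f=g()-f0
    if f[2]>3: break
o=monitor.get_obs(); print("contact",z,o["tcp_pos"],f,o["time_s"])
bot.move_linear([.37,.2,z+.003],rate=.05); print(g()-f0)
c=imaging.camera("scene"); o=monitor.get_obs()
P=o["tcp_pos"]; u0,v0=(proj("scene",P,c)-[80,75]).astype(int); k=5
big=cv2.resize(c["frame"][v0:v0+120,u0:u0+160],None,fx=k,fy=k,interpolation=cv2.INTER_CUBIC)
for X in ([P[0],P[1],.003],[P[0]+.016,P[1],.003],[P[0]-.016,P[1],.003]):
    cv2.drawMarker(big,tuple(int(t) for t in (proj("scene",X,c)-[u0,v0]+.5)*k),(0,0,255),0,14,1)
cv2.imwrite("pics/c2.png",big); bot.move_linear([.37,.2,.08],rate=.2)
E
```

```text
contact -0.039500000000000014 [ 0.37015     0.20009047 -0.03865155] [-2.00706959 -0.71392477 10.90112409] 17.1417
[-0.30115755  1.38456833  0.46629045]
```

View pics/c2.png

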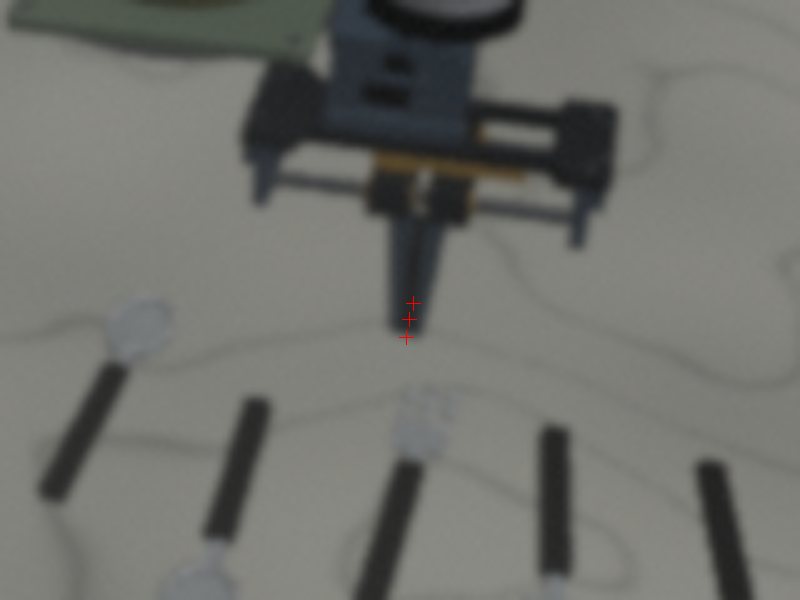

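The images show the fingertips sitting 38 mm above the reported TCP. The table touch confirms this (contact at reported z ≈ -0.0385), and the lateral position agrees to about 1 mm. I'll correct the heights by 38 mm and retry the knife.

```bash
sed -i 's/UP=.11/UP=.07/; s/\[px,py,.003\]/[px,py,-.036]/; s/\[gx,gy,.03\]/[gx,gy,-.01]/; s/\[gx,gy,.008\]/[gx,gy,-.031]/' h.py; python3 - <<'E'
from h import *
put("knife","knife",0)
c=imaging.camera("scene"); u0,v0=20,170
cv2.imwrite("pics/s2.png",cv2.resize(c["frame"][v0:v0+150,u0:u0+200],None,fx=4,fy=4,interpolation=cv2.INTER_CUBIC))
E
```

```text
knife w 0.0146 0.0147 F [ 0.3  0.6 -0.3] [ 0.   0.2 -0.9] [-0.1 -0.3 -1.3] t 27.2
```

View pics/s2.png

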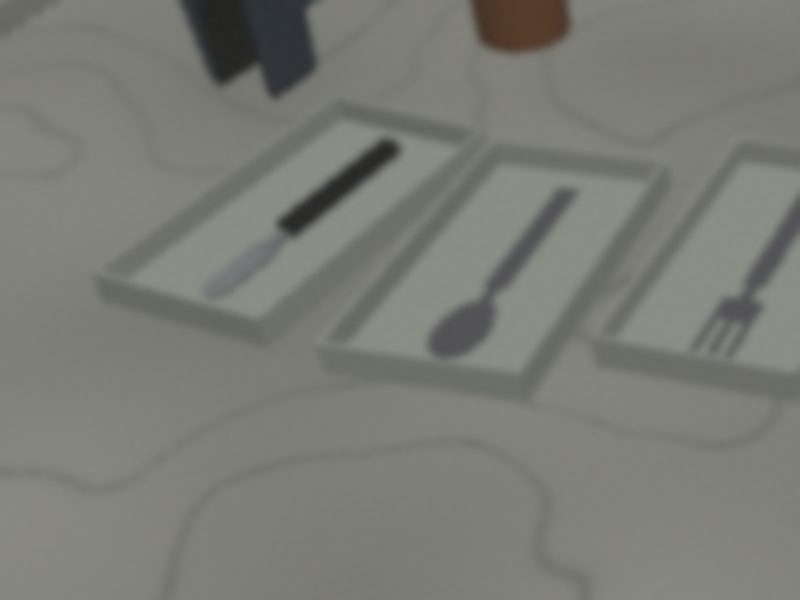

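The knife lies flat in the middle of its tray (handle end at crop pixel 390,148, tip at 215,290). Next, the other four.

```bash
python3 - <<'E'
from h import *
ok=all(put(*a) for a in [("spoon_b","spoon",-.025),("spoon_a","spoon",.025),("fork_b","fork",-.025),("fork_a","fork",.025)])
bot.move_linear([.5,.0,.2],rate=.25) if False else bot.movep([.3,.35,.15],quat(.5))
print(ok,monitor.get_obs()["time_s"])
cv2.imwrite("pics/A2.png",ortho("top",.40,.70,-.45,.03,.008,1660))
cv2.imwrite("pics/s3.png",cv2.resize(imaging.camera("scene")["frame"][180:285,30:270],None,fx=3.33,fy=3.33,interpolation=cv2.INTER_CUBIC))
cv2.imwrite("pics/s4.png",imaging.camera("scene")["frame"])
E
```

```text
spoon_b w 0.0145 0.0149 F [-0.3 -0.9  0.3] [-0.3 -0.1 -1.2] [ 0.  -0.3 -1. ] t 35.2
spoon_a w 0.0151 0.0147 F [-0.5 -0.3  0.8] [-0.1 -0.5 -1.2] [ 0.1 -1.1 -0.5] t 43.0
fork_b w 0.0148 0.0146 F [-0.   0.  -0.1] [ 0.3  0.  -0.2] [ 0.4 -0.  -0.6] t 50.9
fork_a w 0.0147 0.0149 F [-0.  -0.1  0.3] [-0.8  0.1 -0.4] [ 0.2 -1.3 -0.8] t 58.7
True 60.4333
```

View pics/A2.png

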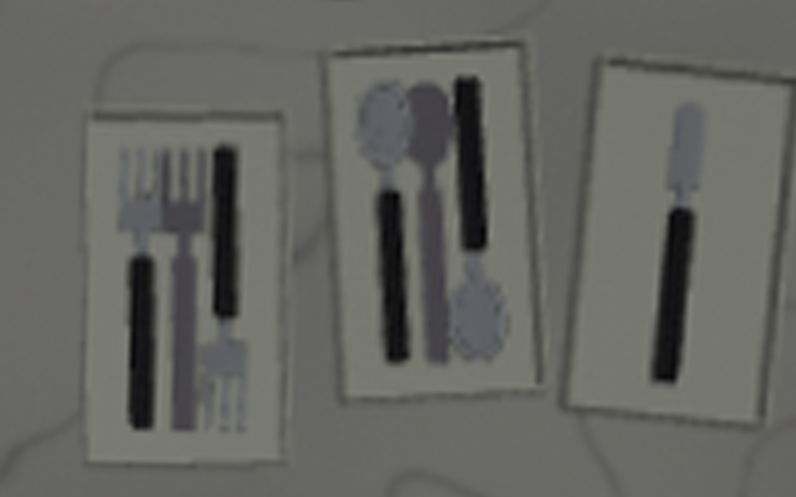

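View pics/s3.png

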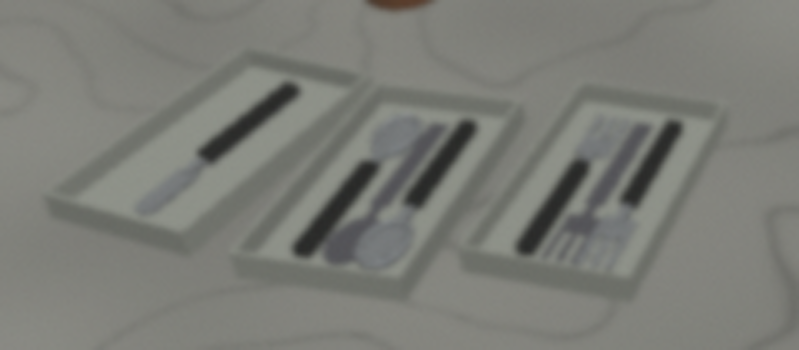

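View pics/s4.png

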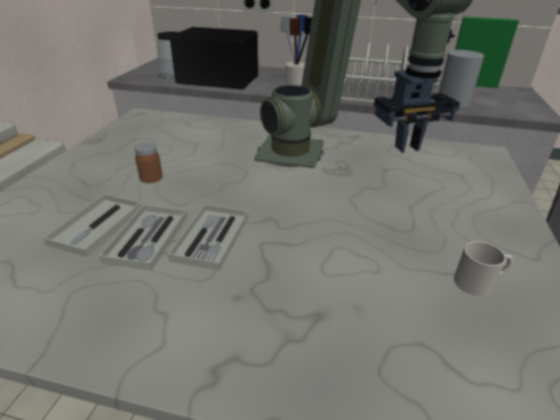

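All five pieces lie flat, lengthways and side by side in the right trays. In the top view the forks are at columns 140 and 225, the spoons at 395 and 470, and the knife at 675. The mug and jar are where they were, and the arm is clear.

```bash
python3 -c "
from h import *
order.hand_in()"
```

```text
the job is handed in; nothing more can be done
```

All five pieces of cutlery are put away and the job is handed in, after about 60 s of the 139 s on the robot's clock. The knife is on the middle line of its tray. The two forks and the two spoons each lie side by side, about 25 mm either side of the middle line of theirs.

- **First grasp missed:** the first grasp, on the knife, closed on nothing and the knife did not move. The fingertips were about 38 mm above the reported TCP, as the scene camera showed and a light table touch (about 11 N) confirmed. After I corrected the heights, all five grasps held, with the fingers stopping at about 14.7 mm on the 15 mm handles.
- **Last checks:** the final top and scene pictures show every piece flat and lengthways in the right tray, with none on top of another. The mug and jar stand where they were, and the gripper was clear of everything. The wrist force readings at the grasps and placings were under 2 N. No check failed or disagreed after the correction.

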